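# Press a glued jar lid with the pedal of the round press

### The job

On the craft table a wooden medallion has just been glued onto a jar lid, and the lid lies under the round press. Push that press's pedal (the one with the round pad) all the way down to its stop with the gripper, keep it down for about two seconds so that the glue takes, then let the pedal come back up. Leave the other press's pedal alone, and do not push or knock over the painted glass jar standing beside the round pad.

Things in the scene. Friction and masses are not known exactly. Their poses are not given: they have to be found in the camera images.
- round_pedal (a joint): Pedal of the round press, hinge angle in rad: 0 = up (rest), 0.28 = down on its stop. Sprung: pressing the pad takes about 4 N at first, 9 N at the stop. Narrow dark arm sloping up from a level hinge (36 mm high) to a thick round pad (58 mm across, 18 mm thick) 130 mm from the hinge. Grey press, base 305 x 100 mm; round platen over a brass lid with a wooden disc; head 142 mm high (rod to 177 mm), 170 mm from the pad.
- round_pad (a point): Centre of the top face of the round pad, where to press (within 15 mm will do). It moves with the pedal: 78 mm above the table at rest, 42 mm at the stop, so it goes down 36 mm (and 7 mm away from the hinge). At rest the face slopes 13 degrees. Its x axis points level from the pad to the hinge and head of the press at rest. Nothing stands above the pad.
- bar_pedal (a joint): Pedal of the other press, the bar press, to be left alone: hinge angle in rad, 0 = up, 0.28 = down. Same frame and colours as the round press, but its pad is a rectangle 90 mm across and 30 mm long, its platen is a long bar and no lid lies in it. One press stands on the left of the table and one on the right, either way round.
- jar: Painted glass jar, empty, open at the top, standing upright beside the round pad, about 115 mm from the pad's centre: 66 mm in diameter, 78 mm high, with slanting red and green strokes. Origin at the centre of its underside, z axis up.

How it is judged:
On the way:
1. the round press's pedal is down at its stop (0.245 rad or more of 0.28) and kept there for at least 1 s (value of joint round_pedal above 0.245 rad), for 1 s.
At the end, for the whole second after the job is handed in: After the press, the round press's pedal is back up (below 0.04 rad), the bar press's pedal is up (below 0.04 rad), and the painted jar stands upright (within 10 degrees) within 25 mm of where it began (value of joint each of round_pedal, bar_pedal below 0.04 rad and angle between jar's own z axis and vertical below 0.17 rad and distance of jar from where it was at the start of the episode below 0.025 m); the robot touches nothing.
It fails at once if the bar press's pedal is pressed (0.08 rad or more) (value of joint bar_pedal above 0.08 rad).
It fails at once if the painted jar is tipped by more than 30 degrees or pushed more than 25 mm (angle between jar's own z axis and vertical above 0.52 rad or distance of jar from where it was at the start of the episode above 0.025 m).
It also fails if it takes over 34 s, if anything falls off the work surface, if the arm or the gripper's body presses on something with over 40 N, if the wrist force passes 120 N, or if a joint passes its speed limit or range.

### The arm

A 6-joint arm with a two-finger parallel gripper is mounted at the origin on the work surface. World frame = base frame: x ahead of the robot, y to its left, z up, the work surface at z = 0. Lengths are in m, angles in rad, forces in N, time in s.
With the tool pointing down it reaches from about 0.35 to 0.775 m from the base axis. Payload 5.5 kg.
Tool frame: the origin (TCP) lies on the centre line of the jaws, within the pads' length; the fingertips stand 11 mm ahead of it and the grasp point (between the pads) lies 8 mm behind it; z points along the fingers, y is the line along which they close (so a half turn about z gives the same grasp; the last joint's range is limited). The gripper opens to 85 mm and grips with 20 to 120 N. Pads are 22 mm wide; open, the fingers measure 114 mm over their backs; the gripper's body (76 mm by 85 mm) begins 54 mm behind the grasp point. The pads swing forward as they close: fully open they stand 13 mm farther back than shut.
Start: joints at [1.188, 0.313, 0.046, 1.304, 0, 1.431], TCP at [0.138, 0.558, 0.242] pointing down, gripper open.
Joint ranges: [-2.76, 2.76], [-0.86, 1.69], [-1.03, 1.26], [-2.2, 2.34], [-1.47, 1.5], [-3.14, 3.14]. Speed limits (rad/s): [2.57, 2.57, 3.14, 3.14, 3.14, 3.14].

### API

Orientations are given as a unit quaternion [w, x, y, z].
In Python, from workcell import get_state, eyes, env gives the robot as it stands.
- The arm moves only by the shell command python3 -m inch 'ROWS' [OPENING] [FORCE]. ROWS is JSON, one flat list of numbers, 4 for each row, row after row: the shift along the tool's x, y, z in cm, then the turn about the tool's z in rad. A call has exactly 5 rows; each row shifts and turns the commanded pose from where the row before left it, along the tool's axes as they then stand; what a row does not reach is not made up. A row lasts 1/12 s, in which the tool goes at most 41.7 mm and 7.16 degrees, less where a joint would pass 70% of its speed; a pose out of reach is approached as far as the arm can. A call is refused whole if a number of a shift passes 4.17 or a number of a turn 0.125, either way. A call with a gripper value outside its range is refused whole. OPENING is the opening, from -1 (shut) to 1 (fully open), set as the call begins (- or left out, the last holds). The fingers move at their own pace and stop on an object; FORCE is the grip in N (left out, the last holds). Time passes only in rows, so rows that do not move let the fingers close, or fill a call up. It gives the time, the measured TCP pose, the force, the opening and the grip force at its end, in the units of the state.
- get_state(): the state, without advancing time (a new reading comes with each control period).
- eyes.read_camera(name): name is "scene" or "top" or "wrist"; returns the picture (400x640x3 uint8, red, green, blue); there is no depth.
- eyes.camera_info(name): a dict with "fovy" (degrees; the focal length in pixels is half the picture's height over the tangent of half this angle, whatever the lens; pixels are square), "cx", "cy" (the principal point, pixels), "xyz" and "orientation" of the camera in the world. Camera axes: x right, y down, z forward; pixel columns grow to the right and rows downward; lengths in m; the calibration is good to about 2 mm. A picture is of the moment at which its call begins: read the wrist's pose just before it. camera_info takes no time and is no camera call; for the wrist camera it gives the pose at the moment of the call.
- env.hand_in(): hands the job in; it is judged then, once.
The state is a dict: "clock": time; "joint_pos": joint angles; "qvel": joint speeds; "tau": joint torques, N m; "tcp_pos": TCP position; "orientation": TCP orientation; "wrist_force": force on the tool from outside, world axes, zero at the start; "ft_torque": the same for the moment, N m; "finger_gap": finger opening in m; "grip_force": force on a finger pad.
Only numpy, scipy, OpenCV 4.12 (cv2) and the standard library are available. Lean on these libraries where they do the work, as an engineer would, in place of code of your own. Each camera call takes 0.05 s, during which the arm holds its last target. There are 200 camera calls.

## Working session

There is one attempt and no reset: what is moved stays moved. The work goes in short steps, Python scripts to look and compute and a shell command to move; the robot and the scene stay as the last step left them, time stands still between calls to the robot, and variables do not carry over. Pictures are saved under pics/ and viewed, at most 10 in all, crops included, and the job is handed in when it is done.

```bash
mkdir -p pics
python3 - <<'E'
from workcell import get_state, eyes, env
import cv2
for n in("top","scene"):
    im=eyes.read_camera(n); cv2.imwrite(f"pics/{n}0.png",im[:,:,::-1]); print(n,eyes.camera_info(n))
s=get_state();print(s)
E
```

```text
top {'fovy': 50.58883427168182, 'cx': 320.0326192961353, 'cy': 203.2166773537323, 'xyz': array([ 0.27389934, -0.05557788,  1.25206189]), 'orientation': array([-0.05071855,  0.71262016, -0.697379  ,  0.05711979])}
scene {'fovy': 47.78010179682589, 'cx': 320.56238004341185, 'cy': 204.60742697951838, 'xyz': array([1.41846629, 0.18471982, 0.98680069]), 'orientation': array([-0.24739567,  0.55476621,  0.72785619, -0.31820623])}
{'clock': 0.1, 'joint_pos': array([ 1.18837405e+00,  3.13937265e-01,  4.51179090e-02,  1.30361061e+00,
       -1.04928104e-05,  1.43123186e+00]), 'qvel': array([ 0.00036975, -0.00135608,  0.00305013,  0.00149877, -0.00045771,
       -0.00029369]), 'tau': array([ 2.07327139e-03, -4.81726205e+01,  2.99242884e+01,  1.27791867e-02,
       -1.60492914e-04, -8.53241829e-06]), 'tcp_pos': array([0.13810508, 0.55772554, 0.24150158]), 'orientation': array([-2.05703914e-04,  1.21130670e-01,  9.92636234e-01, -7.90511744e-04]), 'wrist_force': array([-0.59764536,  0.1380997 , -0.57244007]), 'ft_torque': array([0.00554329, 0.04162398, 0.03030955]), 'grip_force': 0.0, 'finger_gap': 0.08578768775260728}
```

View pics/top0.png

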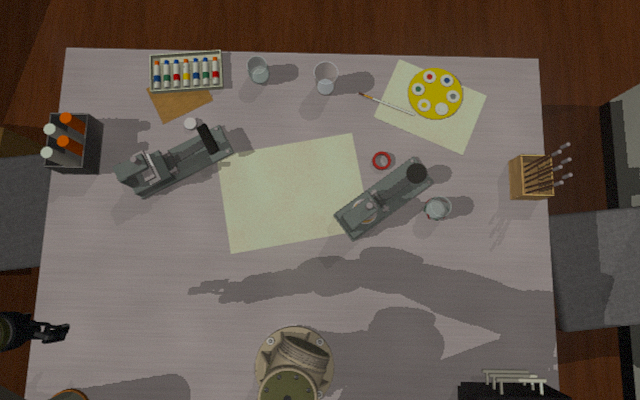

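View pics/scene0.png

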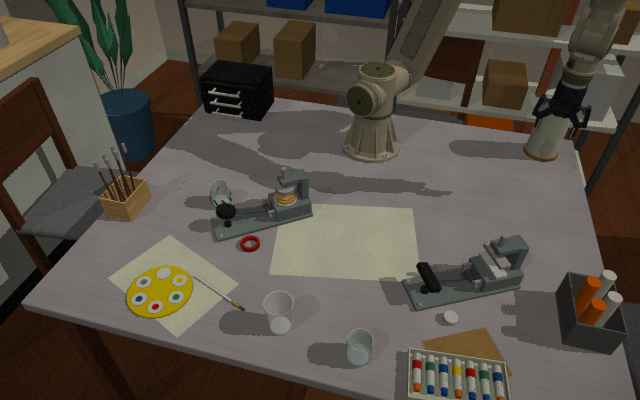

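The top view shows the round pad at about (417,174), its press running down-left to a head near (360,215), and the jar at (437,209). In the scene view the pad is at about (226,212) and the jar at (220,193). The bar press is on the left, at about (185,160) in the top view.

```bash
cat > h.py <<'E'
import numpy as np,cv2
from scipy.spatial.transform import Rotation as R
def ray(c,u,v):
    f=200/np.tan(np.radians(c["fovy"])/2); q=c["orientation"]
    d=R.from_quat([q[1],q[2],q[3],q[0]]).apply([(u-c["cx"])/f,(v-c["cy"])/f,1]); return c["xyz"],d/np.linalg.norm(d)
def plane(c,u,v,z):
    o,d=ray(c,u,v); return o+d*(z-o[2])/d[2]
def cross(a,b):
    (o,d),(p,e)=a,b
    t=np.linalg.lstsq(np.stack([d,-e],1),p-o,rcond=None)[0]
    x,y=o+d*t[0],p+e*t[1]; return (x+y)/2,np.linalg.norm(x-y)
def blob(im,x0,y0,x1,y1,thr):
    m=(im[y0:y1,x0:x1].max(2)<thr).astype(np.uint8)
    m=cv2.morphologyEx(m,cv2.MORPH_OPEN,np.ones((5,5),np.uint8))
    n,l,s,c=cv2.connectedComponentsWithStats(m); k=1+s[1:,4].argmax(); return c[k]+[x0,y0],s[k]
E
python3 - <<'E'
from h import *
from workcell import eyes
T,S=eyes.camera_info("top"),eyes.camera_info("scene")
t=cv2.imread("pics/top0.png");s=cv2.imread("pics/scene0.png")
a,sa=blob(t,398,155,435,192,50); b,sb=blob(s,208,198,240,224,45)
print(a,sa,b,sb)
print("pad plane z.078",plane(T,*a,.078),plane(S,*b,.07)); print(cross(ray(T,*a),ray(S,*b)))
print("head",plane(T,355,220,.142),"base corners",[plane(T,*p,.0) .round(3) for p in((334,212),(354,239),(433,180),(415,155))])
print("jar rim",plane(T,437,206,.078))
h=np.hstack([cv2.resize(t[140:250,320:460],None,fx=2.8,fy=2.8),cv2.resize(s[150:260,190:330],None,fx=2.8,fy=2.8)])
cv2.imwrite("pics/c1.png",h)
E
```

```text
[414.92682927 179.56097561] [14 22  7  6 41] [225.43076923 210.96538462] [  8   6  20  15 260]
pad plane z.078 [ 0.52859977 -0.3322111   0.078     ] [ 0.55255014 -0.33506722  0.07      ]
(array([ 0.53537081, -0.34172099,  0.05182532]), np.float64(0.006757139152479636))
head [ 0.40203884 -0.15710437  0.142     ] base corners [array([ 0.441, -0.107,  0.   ]), array([ 0.362, -0.168,  0.   ]), array([ 0.545, -0.405,  0.   ]), array([ 0.622, -0.352,  0.   ])]
jar rim [ 0.45410605 -0.3934177   0.078     ]
```

View pics/c1.png

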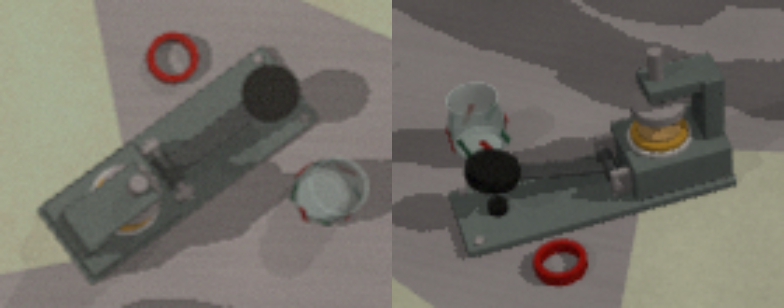

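The crop shows the round pad centred at top pixel (416.8,173.2) and scene pixel (225.7,211.4). The jar's rim is centred near top pixel (441,207). My dark threshold missed the pad in the top view, so I'll use these centres.

Run:
```python
from h import *
from workcell import eyes,get_state
T,S=eyes.camera_info("top"),eyes.camera_info("scene")
a=(416.8,173.2);b=(225.7,211.4)
p=plane(T,*a,.078);print(p,plane(S,*b,.07),cross(ray(T,*a),ray(S,*b)))
j=plane(T,440.7,207,.078);print("jar",j,np.linalg.norm((j-p)[:2]))
s=get_state();q=s["orientation"];r=R.from_quat([q[1],q[2],q[3],q[0]])
w=np.array([.42,.12,.25])
print("to way cm",r.inv().apply(w-s["tcp_pos"])*100,"then",r.inv().apply([p[0],p[1],.2]-w)*100)
```

```text
[ 0.54720175 -0.33779873  0.078     ] [ 0.55406491 -0.33353307  0.07      ] (array([ 0.54947728, -0.33867964,  0.0651581 ]), np.float64(0.004445190704589983))
jar [ 0.45149552 -0.40378962  0.078     ] 0.11625180093620417
to way cm [-37.88840074 -35.71043132  -0.80023706] then [-23.35702033 -41.3693861    5.06192731]
```

The pad is at about (0.549,-0.337). The jar comes out 116 mm from it, against about 115 mm expected. I'll shut the gripper and go over.

```bash
python3 -m inch '[-2.5,-2.4,0,0,-2.5,-2.4,0,0,-2.5,-2.4,0,0,-2.5,-2.4,0,0,-2.5,-2.4,0,0]' -1
python3 -m inch '[-2.5,-2.4,0,0,-2.5,-2.4,0,0,-2.5,-2.4,0,0,-2.5,-2.4,0,0,-2.5,-2.4,0,0]'
python3 -m inch '[-2.5,-2.4,0,0,-2.5,-2.4,0,0,-2.5,-2.4,0,0,-2.5,-2.4,0,0,-2.5,-2.4,0,0]'
python3 -m inch '[-1.9,-3.4,0,0,-1.9,-3.4,0,0,-1.9,-3.4,0,0,-1.9,-3.4,0,0,-1.9,-3.4,0,0]'
python3 -m inch '[-1.9,-3.4,0,0,-1.9,-3.4,0,0,-1.9,-3.4,0,0,-1.9,-3.4,0,0,-1.9,-3.4,0,0]'
python3 -m inch '[-1.9,-3.4,1,0,-1.9,-3.4,1,0,0,0,0,0,0,0,0,0,0,0,0,0]'
python3 - <<'E'
from h import *
from workcell import eyes,get_state
s=get_state();q=s["orientation"];r=R.from_quat([q[1],q[2],q[3],q[0]])
print(s["tcp_pos"],s["joint_pos"],q,s["clock"],r.inv().apply([.549,-.337,.12]-s["tcp_pos"])*100)
for n in("wrist","scene"): cv2.imwrite(f"pics/{n}1.png",eyes.read_camera(n)[:,:,::-1])
print(eyes.camera_info("wrist"))
w=cv2.imread("pics/wrist1.png");c=cv2.imread("pics/scene1.png")[100:260,150:350]
cv2.imwrite("pics/c2.png",np.hstack([cv2.resize(w,(480,300)),cv2.resize(c,(320,256))[:,:].copy() if 0 else cv2.copyMakeBorder(cv2.resize(c,(320,256)),0,44,0,0,0)]))
E
```

```text
clock: 0.52
tcp_pos: [0.2309, 0.4101, 0.2418]
orientation: [-0.0, 0.121, 0.993, -0.0]
wrist_force: [0.8, 0.4, -0.2]
finger_gap: 0.0256
grip_force: 0.0
clock: 0.93
tcp_pos: [0.3235, 0.2635, 0.2421]
orientation: [-0.0, 0.121, 0.993, -0.0]
wrist_force: [-0.1, -0.2, 0.9]
finger_gap: 0.0003
grip_force: 0.0
clock: 1.35
tcp_pos: [0.416, 0.1169, 0.2421]
orientation: [-0.0, 0.121, 0.993, 0.0]
wrist_force: [0.5, 1.1, 0.3]
finger_gap: 0.0
grip_force: 0.0
clock: 1.77
tcp_pos: [0.4669, -0.0712, 0.242]
orientation: [-0.0, 0.121, 0.993, 0.0]
wrist_force: [1.5, 0.2, 0.1]
finger_gap: 0.0001
grip_force: 0.0
clock: 2.18
tcp_pos: [0.5183, -0.259, 0.2418]
orientation: [-0.0, 0.121, 0.993, 0.0]
wrist_force: [1.2, 1.0, 0.9]
finger_gap: -0.0001
grip_force: 0.0
clock: 2.6
tcp_pos: [0.5383, -0.3319, 0.2213]
orientation: [-0.001, 0.121, 0.993, 0.001]
wrist_force: [0.6, 1.7, -0.0]
finger_gap: -0.0001
grip_force: 0.0
[ 0.5383476  -0.33192221  0.2212963 ] [-6.79514325e-01  4.34998841e-01  1.72866484e-01  1.31114657e+00
  3.83396752e-04 -4.36128232e-01] [-9.51656774e-04  1.21393047e-01  9.92603723e-01  8.19706209e-04] 2.6 [-1.17736497 -0.25024175 10.12685383]
{'fovy': 59.34475434443268, 'cx': 312.951203299875, 'cy': 197.10247691305136, 'xyz': array([ 0.47110864, -0.31338715,  0.35397086]), 'orientation': array([0.11027469, 0.77937808, 0.61063325, 0.08681202])}
```

View pics/c2.png

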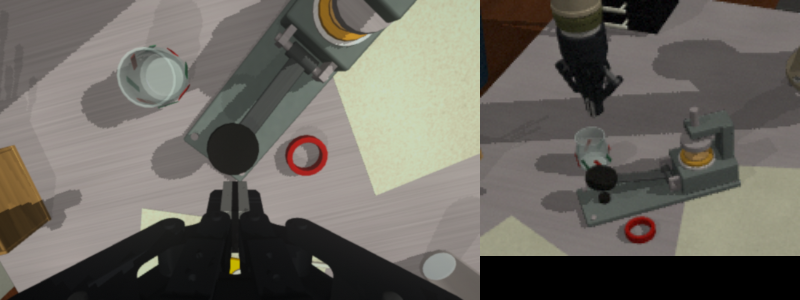

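The wrist view shows the pad at about (233,149) in the crop, full-size (310.7,198.7), clear just ahead of the shut fingertips. The jar is off to the side.

Run:
```python
from h import *
from workcell import eyes,get_state
p=plane(eyes.camera_info("wrist"),310.7,198.7,.076)
s=get_state();q=s["orientation"];r=R.from_quat([q[1],q[2],q[3],q[0]])
print(p,r.inv().apply(p-s["tcp_pos"])*100)
```

```text
[ 0.55012482 -0.3345807   0.076     ] [-1.18265825 -0.07455979 14.67564472]
```

The estimates agree: pad at (0.550,-0.336). Descending.

```bash
python3 -m inch '[-0.7,-0.2,2.4,0,-0.7,-0.1,2.4,0,0,0,2.4,0,0,0,2.4,0,0,0,2,0]'
python3 -m inch '[0,0,0.8,0,0,0,0.6,0,0,0,0.6,0,0,0,0.5,0,0,0,0,0]'
python3 -m inch '[0,0,0.6,0,0,0,0.6,0,0,0,0.5,0,0,0,0.4,0,0,0,0,0]'
```

```text
clock: 3.12
tcp_pos: [0.5518, -0.3367, 0.1059]
orientation: [0.0, 0.12, 0.993, -0.0]
wrist_force: [0.3, -0.4, -0.1]
finger_gap: 0.0
grip_force: 0.0
clock: 3.53
tcp_pos: [0.553, -0.3391, 0.0825]
orientation: [0.002, 0.121, 0.993, -0.001]
wrist_force: [0.6, 0.6, 3.9]
finger_gap: 0.0001
grip_force: 2.0
clock: 3.95
tcp_pos: [0.5548, -0.3415, 0.0629]
orientation: [0.004, 0.121, 0.993, -0.003]
wrist_force: [2.0, -3.5, 7.3]
finger_gap: 0.0
grip_force: 3.4
```

```bash
python3 -m inch '[0,0,0.4,0,0,0,0.3,0,0,0,0.3,0,0,0,0.2,0,0,0,0,0]'
python3 -m inch '[0,0,0.1,0,0,0,0.1,0,0,0,0,0,0,0,0,0,0,0,0,0]'
```

```text
clock: 4.37
tcp_pos: [0.5553, -0.342, 0.0532]
orientation: [0.004, 0.121, 0.993, -0.003]
wrist_force: [1.7, -2.2, 13.6]
finger_gap: -0.0002
grip_force: 6.3
clock: 4.78
tcp_pos: [0.5553, -0.3421, 0.0528]
orientation: [0.005, 0.121, 0.993, -0.003]
wrist_force: [-2.2, -1.0, 22.7]
finger_gap: -0.0003
grip_force: 11.1
```

It's on the stop: TCP at 0.053 as expected, and the force climbs without travel. I'll hold for about 2 s, then lift straight up.

```bash
for i in 1 2 3 4; do python3 -m inch '[0,0,0,0,0,0,0,0,0,0,0,0,0,0,0,0,0,0,0,0]' | egrep 'clock|tcp|wrist'; done
python3 -m inch '[0,0,-0.5,0,0,0,-0.6,0,0,0,-0.7,0,0,0,-0.8,0,0,0,-0.8,0]'
python3 -m inch '[0,0,-1,0,0,0,-1.5,0,0,0,-2,0,0,0,-2.5,0,0,0,-2.5,0]'
python3 -m inch '[0,0,-1.5,0,0,0,-0.5,0,0,0,0,0,0,0,0,0,0,0,0,0]'
python3 - <<'E'
from h import *
from workcell import eyes
w=eyes.read_camera("wrist")[:,:,::-1];c=eyes.read_camera("scene")[100:260,150:350,::-1]
cv2.imwrite("pics/c3.png",np.hstack([cv2.resize(w,(480,300)),cv2.copyMakeBorder(cv2.resize(c,(320,256)),0,44,0,0,0)]))
E
```

```text
clock: 5.2
tcp_pos: [0.5554, -0.342, 0.0528]
wrist_force: [-2.3, 0.7, 22.4]
clock: 5.62
tcp_pos: [0.5553, -0.3421, 0.0528]
wrist_force: [-2.0, -0.3, 24.3]
clock: 6.03
tcp_pos: [0.5553, -0.342, 0.0528]
wrist_force: [-2.1, -0.6, 22.5]
clock: 6.45
tcp_pos: [0.5554, -0.3421, 0.0528]
wrist_force: [-1.5, -0.1, 22.3]
clock: 6.87
tcp_pos: [0.5526, -0.3388, 0.0824]
orientation: [0.001, 0.121, 0.993, -0.0]
wrist_force: [-0.9, 2.1, 2.5]
finger_gap: -0.0002
grip_force: 1.8
clock: 7.28
tcp_pos: [0.5511, -0.3382, 0.1757]
orientation: [-0.001, 0.121, 0.993, 0.0]
wrist_force: [0.5, -0.4, 0.6]
finger_gap: -0.0001
grip_force: 0.0
clock: 7.7
tcp_pos: [0.551, -0.338, 0.1935]
orientation: [-0.001, 0.121, 0.993, 0.001]
wrist_force: [-0.5, 0.4, -0.1]
finger_gap: 0.0001
grip_force: 0.0
```

View pics/c3.png

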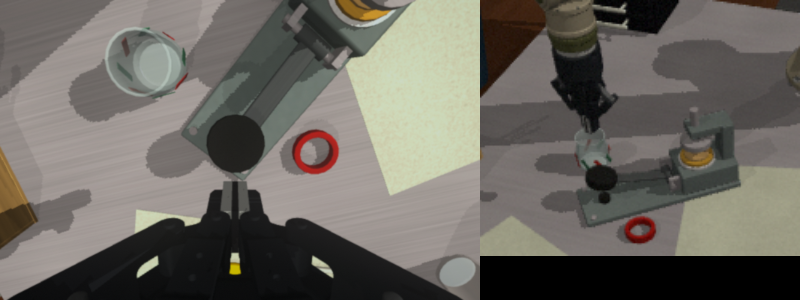

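The pad is back at its rest position, at scene-crop pixel (601,178) as before. The jar stands unmoved at (592,148), and the gripper touches nothing.

```bash
python3 -c "
from workcell import env
print(env.hand_in())"
```

```text
the job is handed in; nothing more can be done
None
```

I pressed the round pedal to its stop, held it there for about 2 s and let it come back up. I never went near the bar pedal, the jar has not moved, and the job is handed in (no verdict was returned).

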